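# Slide the lidded pan through the guard onto the warming plate

## Robot

A 6-joint arm with a two-finger parallel gripper is mounted at the origin on the work surface. World frame = base frame: x ahead of the robot, y to its left, z up, the work surface at z = 0. Lengths are in mm, angles in rad, forces in N, time in s.
With the tool pointing down it reaches from about 425 to 1125 mm from the base axis. Payload 14.9 kg.
Tool frame: the origin (TCP) lies midway between the tips of the shut fingers; the grasp point (between the pads) lies hold_point_z behind it (hold_point_z is the distance from the TCP to the grasp point, in mm); z points along the fingers, y is the direction in which the jaws open and shut (so a half turn about z gives the same grasp; the last joint's range is limited). The gripper opens to 91 mm and grips with 3 to 60 N. Pads are 32 mm wide; open, the fingers measure 118 mm over their backs; the gripper's body (76 mm by 178 mm) begins 60 mm behind the grasp point.
Start: joints at [1.112, 0.379, 1.734, -0, 1.028, -0.033], TCP at [289.143, 637.506, 179.732] pointing down, gripper open.
Joint ranges: [-2.77, 2.77], [-0.74, 2.19], [0, 2.66], [-1.06, 4.2], [0.31, 2.87], [-3.08, 3.08]. Speed limits (rad/s): [1.89, 1.89, 2.39, 3.14, 3.14, 3.14].

## Interface

Orientations are given as a rotation vector (axis times angle).
In Python, from workcell import * gives the robot as it stands. Calls block until the motion is done:
- reach(position, orientation): joint-space move of the TCP to a pose.
- servo_line(position, rot=None, max_speed=150, guard=None): straight line of the TCP; rot=None keeps the orientation; max_speed is the mean speed in mm/s. With guard (N) it stops when the force on the tool has changed by that much, and returns True; else False.
- movej(angles): joint-space move.
- command_gripper(opening): finger opening in mm; the grip force is fixed at half the most; returns when the fingers have stopped.
- wait(seconds).
- solve_ik(position, orientation): joint angles nearest the present ones, or None.
- grab_frame(name): name is "side" or "top"; returns a dict with "pixels" (400x640x3 uint8, red, green, blue), "fx", "fy", "cx", "cy" (pixels), "D" ([k1, k2, p1, p2, k3] as OpenCV has them; the pictures are not rectified), "rvec" (rotation vector, rad) and "tvec" (3), from world to camera coordinates, as OpenCV has them. Camera axes: x right, y down, z forward; pixel columns grow to the right and rows downward; lengths in mm; the calibration is good to about 2 mm. A picture is of the moment at which its call begins. There is no depth.
A pose or a line that the arm cannot do raises IKError and nothing moves.
- hand_in(): hands the job in, once; it reports no verdict.
Readings, each from a call of its own:
- get_clock(): time.
- get_joint_positions(): joint angles.
- get_dq(): joint speeds.
- get_tau(): joint torques, N m.
- get_eef_pos(): TCP position.
- get_tcp_rot(): TCP orientation.
- get_ft_force(): force on the tool from outside, world axes, zero at the start.
- get_ft_torque(): the same for the moment, N m.
- get_gripper_width(): finger opening in mm.
Only numpy, scipy, OpenCV 4.12 (cv2) and the standard library are available. Lean on these libraries where they do the work, as an engineer would, in place of code of your own. Each camera call takes 0.05 s, during which the arm holds its last target.

## Task

Push the lidded steel pan across the worktop with the fingers, through the opening between the two posts of the guard rail, until the whole pan is on the black warming plate. Only push it: keep it flat on the worktop, never lifted or tipped. Leave everything else where it stands, and finish clear of the pan and all else.

Things in the scene. Friction and masses are not known exactly. Their poses are not given: they have to be found in the camera images.
- pan: The lidded pan: closed rectangular stainless steel box with a flat lid, 130 mm (its x) by 96 mm (its y) by 50 mm high, sides upright, about 0.4 to 0.85 kg, standing loose on the steel worktop. Origin: centre of its underside. At yaw 0 its long sides run along world x; it starts turned up to 0.45 rad either way, with its +y long side towards the guard. It stops when no longer pushed.
- warmer: The warming plate: a fixed black flat rectangle, 180 mm (its x) by 150 mm (its y), with a 6 mm bright metal trim around that, level with the worktop (no step), a grey circle at its centre. Origin: centre of the plate, at worktop height; its +y axis points from the guard's opening across the plate, the way the pan goes in. It may be turned up to 0.25 rad from world axes.
- rail_far (a point): Middle of the guard's far side, at worktop height. The guard is a fixed steel rail around the plate, 40 mm high, 12 mm thick: centre lines at the plate's x = +165 and -165 mm, y = -100 and +190 mm (this point). Its only opening is in the y = -100 mm side. A black control box stands outside this far side.
- gap (a point): Middle of the opening in the guard, at worktop height: at (0, -100 mm) in the plate's frame, 25 mm before the plate's near edge. Two fixed round steel posts, 20 mm across and 46 mm high, stand 80 mm to either side of it (post centres, along the plate's x), leaving 140 mm free between them. Its axes are the plate's.
- pan_corner0 (a point): Corner of the pan's underside at (+65, +48) mm in the pan's frame.
- pan_corner1 (a point): Corner of the pan's underside at (-65, +48) mm in the pan's frame.
- pan_corner2 (a point): Corner of the pan's underside at (-65, -48) mm in the pan's frame.
- pan_corner3 (a point): Corner of the pan's underside at (+65, -48) mm in the pan's frame.
- bowl: Bystander, leave alone. Small white ceramic bowl, 70 mm across, 35 mm high, standing inside the guard beyond the warming plate. Origin: centre of its underside.
- shaker: Bystander, leave alone. Small glass shaker with steel cap, 40 mm across, 75 mm high, outside the guard on the robot's side. Origin: centre of its underside.
- oil: Bystander, leave alone. Tall green glass bottle, 68 mm across, 240 mm high. Origin: centre of its underside.
- can: Bystander, leave alone. Black drinks can, 56 mm across, 110 mm high. Origin: centre of its underside.
- tub: Bystander, leave alone. Round white plastic tub with lid, 106 mm across, 48 mm high, near the robot. Origin: centre of its underside.
- spatula: Bystander, leave alone. Spatula with wooden handle lying on the worktop beyond the pan. Origin: its middle.
- jar: Bystander, leave alone. Amber glass jar with steel cap, 70 mm across, 90 mm high, near the robot. Origin: centre of its underside.
Not all that is in view belongs to the job. Leave any yellow look-alike of the pan alone.

How it is judged:
By the outcome, as a careful person would: the job done as asked, in the order asked, and still so for the second after the job is handed in, with the robot touching nothing.
It also fails if it takes over 58 s, if anything falls off the work surface, if the arm or the gripper's body presses on something with over 40 N, if the wrist force passes 120 N, or if a joint passes its speed limit or range.

## Working session

There is one attempt and no reset: what is moved stays moved. The work goes in short steps, each a Python script; the robot and the scene stay as the last script left them, time stands still between calls to the robot, and variables do not carry over. Pictures are saved under pics/ and viewed, and the job is handed in when it is done.

```bash
mkdir -p pics; python3 - <<'E'
from workcell import *
import cv2,pickle
for n in("top","side"):
    f=grab_frame(n); pickle.dump(f,open(f"pics/{n}0.pkl","wb"))
    cv2.imwrite(f"pics/{n}0.png",f["pixels"][:,:,::-1])
    print({k:v for k,v in f.items() if k!="pixels"})
print(get_clock(),get_tcp_rot(),get_gripper_width())
import workcell;print([x for x in dir(workcell) if 'hold' in x])
E
```

```text
{'fx': 393.0055164609859, 'fy': 393.0055164609859, 'cx': 320.39150741470775, 'cy': 202.88223823448678, 'D': array([0.02457586, 0.        , 0.        , 0.        , 0.        ]), 'rvec': array([ 2.12883231, -2.11836631,  0.19778024]), 'tvec': array([-18.52576712, 552.77991175, 940.96675442])}
{'fx': 384.45757817340785, 'fy': 384.45757817340785, 'cx': 312.5942881123664, 'cy': 201.36846462568118, 'D': array([-0.00160574,  0.        ,  0.        ,  0.        ,  0.        ]), 'rvec': array([ 2.22864116, -0.46726437,  0.20075237]), 'tvec': array([-505.51361231,  157.26329588,  990.71819678])}
0.1 [-6.63716343e-01 -3.07042448e+00  1.47726381e-03] 91.0145764482788
['hold_point_z']
```

View pics/top0.png

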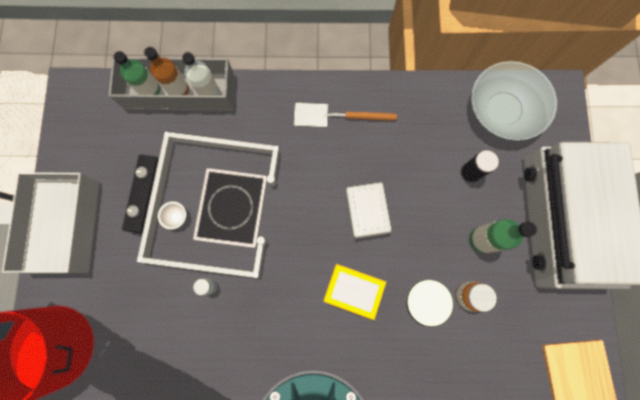

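View pics/side0.png

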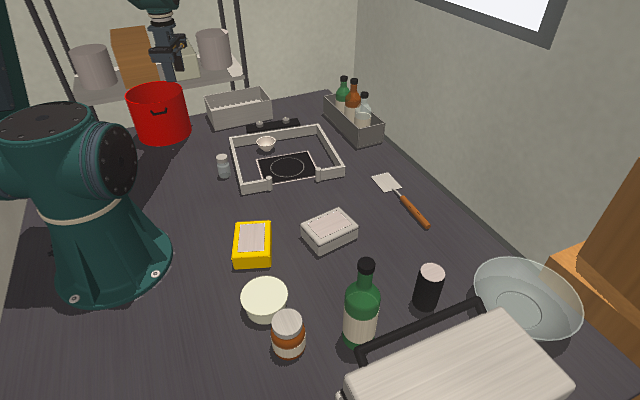

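```bash
python3 - <<'E'
import cv2
a=cv2.imread("pics/top0.png")
def c(x,y,w,h,s,n): cv2.imwrite(n,cv2.resize(a[y:y+h,x:x+w],None,fx=s,fy=s,interpolation=cv2.INTER_CUBIC))
c(125,120,160,120*1+40,5*0.7,"pics/guard.png") if 0 else c(130,125,155,155,3.8,"pics/guard.png")
c(335,170,70,80,7,"pics/pan.png")
E
```

```text
(no output)
```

View pics/guard.png

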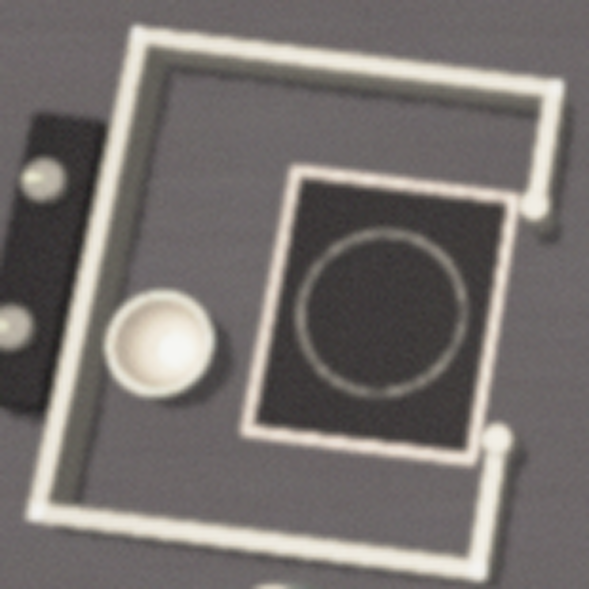

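View pics/pan.png

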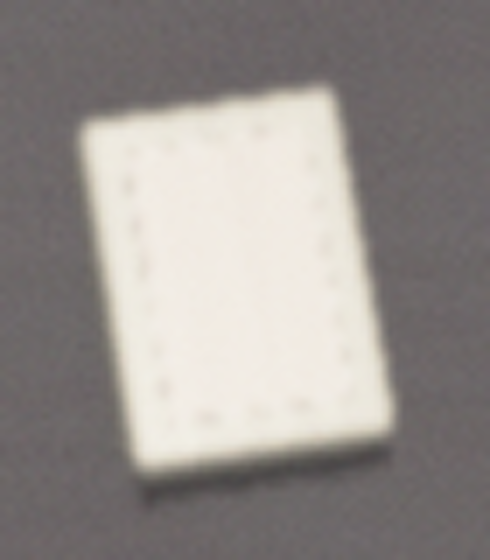

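```bash
cat > h.py <<'E'
import numpy as np,cv2,pickle
from scipy.optimize import least_squares
def proj(f,P):
    K=np.array([[f["fx"],0,f["cx"]],[0,f["fy"],f["cy"]],[0,0,1]])
    return cv2.projectPoints(np.float64(P),f["rvec"],f["tvec"],K,f["D"])[0][:,0]
def place(L,p):
    L=np.float64(L);c,s=np.cos(p[2]),np.sin(p[2])
    return np.c_[p[0]+c*L[:,0]-s*L[:,1],p[1]+s*L[:,0]+c*L[:,1],L[:,2]]
def fit(f,L,uv,x0):
    r=least_squares(lambda p:(proj(f,place(L,p*[100,100,1]))-uv).ravel(),np.array(x0)/[100,100,1])
    return r.x*[100,100,1],np.abs(r.fun).max()
def unc(uv,s,o): return (np.float64(uv)+.5)/s-.5+o
TRIM=[(96,81,0),(96,-81,0),(-96,-81,0),(-96,81,0)]
PANT=[(65,48,50),(65,-48,50),(-65,-48,50),(-65,48,50)]
E
python3 - <<'E'
from h import *
f=pickle.load(open("pics/top0.pkl","rb"))
L=TRIM+[(80,-100,46),(-80,-100,46)]
uv=unc([(290,163),(518,195),(473,465),(241,435),(537,206),(497,438)],3.8,[130,125])
W,e=fit(f,L,uv,[600,250,0]);print("warmer",W,e); print("trim only",fit(f,TRIM,uv[:4],W))
pv=unc([(82,125),(330,88),(395,432),(138,470)],7,[335,170])
P,e=fit(f,PANT,pv,[600,-50,0]);print("pan",P,e)
print((place([(P[0],P[1],0)],[0,0,0])))
c,s=np.cos(W[2]),np.sin(W[2]);d=P[:2]-W[:2];print("pan in plate",c*d[0]+s*d[1],-s*d[0]+c*d[1],P[2]-W[2])
# side overlay
g=pickle.load(open("pics/side0.pkl","rb"));im=g["pixels"][:,:,::-1].copy()
im=cv2.resize(im,None,fx=3,fy=3)
for A in(place(TRIM,W),place(PANT,P),place([(x,y,0) for x,y,z in PANT],P)):
    cv2.polylines(im,[np.int32(proj(g,A)*3+1)],True,(0,0,255),1)
for q in proj(g,place([(80,-100,46),(-80,-100,46)],W)): cv2.circle(im,tuple(np.int32(q*3+1)),5,(0,255,0),1)
cv2.imwrite("pics/sideov.png",im[350:800,500:1200])
E
```

```text
warmer [ 5.50710970e+02  2.23237685e+02 -1.27767002e-01] 0.9033862031561171
trim only (array([ 5.50850690e+02,  2.24135153e+02, -1.25699914e-01]), np.float64(0.6858546136635368))
pan [ 5.37901063e+02 -1.36617545e+02  1.54139025e-01] 0.9370872029794555
[[ 537.9010628  -136.61754478    0.        ]]
pan in plate 33.147141250582145 -358.55424551261274 0.281906027762745
```

View pics/sideov.png

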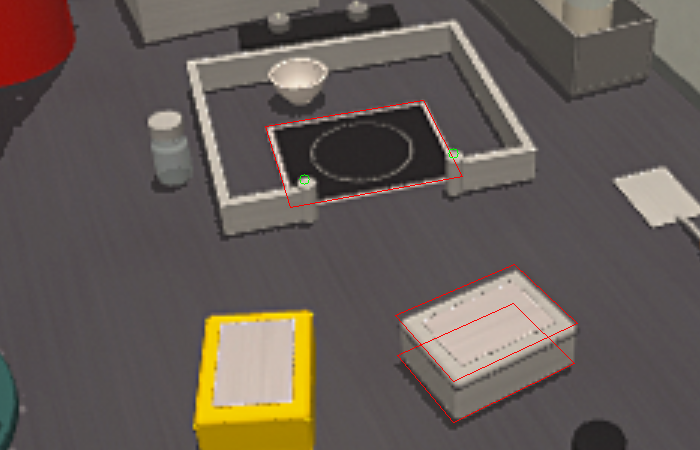

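```bash
python3 - <<'E'
from h import *
import workcell as w
print("hold",w.hold_point_z)
f=pickle.load(open("pics/top0.pkl","rb"))
L=TRIM+[(80,-100,46),(-80,-100,46),(171,196,40),(171,-106,40),(-171,-106,40),(-171,196,40)]
uv=unc([(290,163),(518,195),(473,465),(241,435),(537,206),(497,438),(135,27),(563,82),(485,578),(28,518)],3.8,[130,125])
W,e=fit(f,L,uv,[600,250,0]);print("warmer",W,e)
print(np.round(proj(f,place(L,W))-uv,2).tolist())
print(fit(f,L[6:],uv[6:],W))
P=np.array([537.9,-136.6,.154])
for n,u,h in(("oil",(510,230),240),("tub",(430,303),48),("jar",(482,298),90),("can",(487,162),110),("yellow",(355,292),50),("shaker",(204,288),75),("bowl",(172,216),35)):
    q,_=fit(f,[(0,0,h)],[u],[600,0,0]);print(n,q[:2].round())
d=P[:2]-W[:2];c,s=np.cos(W[2]),np.sin(W[2]);print("pan in plate",c*d[0]+s*d[1],-s*d[0]+c*d[1],P[2]-W[2])
def R(y,flip=0):
    c,s=np.cos(y),np.sin(y);M=np.array([[-s,c,0],[c,s,0],[0,0,-1.]]).T
    if flip: M[:,:2]*=-1
    return cv2.Rodrigues(M)[0].ravel()
for off,yaw,X in((-90,P[2],P),(-64,W[2],W)):
  for fl in(0,1):
    q=[X[0]-off*np.sin(yaw),X[1]+off*np.cos(yaw),12];print(np.round(q),w.solve_ik(q,R(yaw,fl)))
E
```

```text
hold 18.8
warmer [ 5.50742179e+02  2.22712602e+02 -1.26562903e-01] 0.9379341437274604
[[0.94, 0.71], [0.35, -0.03], [0.64, -0.13], [0.22, -0.33], [-0.73, -0.52], [-0.13, 0.2], [-0.59, -0.53], [0.32, -0.41], [-0.12, 0.55], [-0.78, 0.36]]
(array([ 5.50868533e+02,  2.21957345e+02, -1.25783716e-01]), np.float64(0.5590036516423424))
oil [ 464. -396.]
tub [ 309. -281.]
jar [ 324. -390.]
can [ 644. -417.]
yellow [ 334. -101.]
shaker [343. 258.]
bowl [520. 361.]
pan in plate 32.61487546762052 -358.05968458744564 0.28056290340955414
[ 552. -226.   12.] [-4.27168368e-01  4.65973878e-01  1.99448585e+00 -4.44089210e-16
  6.81132924e-01 -5.81168368e-01]
[ 552. -226.   12.] [-4.27168368e-01  4.65973878e-01  1.99448585e+00 -4.44089210e-16
  6.81132924e-01  2.56042429e+00]
[543. 159.  12.] [ 2.44191433e-01  4.29871421e-01  2.05578176e+00 -4.44089210e-16
  6.55939472e-01  3.70754337e-01]
[543. 159.  12.] [ 2.44191433e-01  4.29871421e-01  2.05578176e+00 -4.44089210e-16
  6.55939472e-01 -2.77083832e+00]
```

```bash
cat >> h.py <<'E'
W=np.array([550.75,222.7,-.1265]); P0=np.array([537.9,-136.6,.154])
def R(y):
    c,s=np.cos(y),np.sin(y);return cv2.Rodrigues(np.array([[-s,c,0],[c,s,0],[0,0,-1.]]).T.copy())[0].ravel()
def off(X,d,z): return [X[0]-d*np.sin(X[2]),X[1]+d*np.cos(X[2]),z]
def snap(n):
    import workcell as w
    for k in("top","side"):
        f=w.grab_frame(k);pickle.dump(f,open(f"pics/{k}{n}.pkl","wb"));cv2.imwrite(f"pics/{k}{n}.png",f["pixels"][:,:,::-1])
E
python3 - <<'E'
from workcell import *
from h import *
reach(off(P0,-92,180),R(P0[2])); print(get_clock())
servo_line(off(P0,-92,10),max_speed=120)
print(get_clock(),get_ft_force())
r=servo_line(off(P0,-55,10),max_speed=25,guard=2.5)
p=np.array(get_eef_pos());d=p[:2]-P0[:2];s,c=np.sin(P0[2]),np.cos(P0[2])
print(r,p,"off",-s*d[0]+c*d[1],"lat",c*d[0]+s*d[1],get_ft_force(),get_ft_torque(),get_clock())
snap(1)
E
python3 - <<'E'
import cv2
a=cv2.imread("pics/top1.png");b=cv2.imread("pics/side1.png")
cv2.imwrite("pics/c1.png",cv2.resize(a[130:290,130:450],None,fx=2.4,fy=2.4,interpolation=2))
cv2.imwrite("pics/d1.png",cv2.resize(b[140:340,200:460],None,fx=2.9,fy=2.9,interpolation=2))
E
```

```text
3.2667
4.8333 [-0.06806334 -0.02088547  0.17057388]
True [ 547.70361705 -201.07492419    9.77811408] off -65.21568687125053 lat -0.20234293598903896 [ 0.74026829 -0.1959491   0.1913959 ] [-0.0571792  -0.02528615 -0.02113245] 5.8417
```

View pics/c1.png

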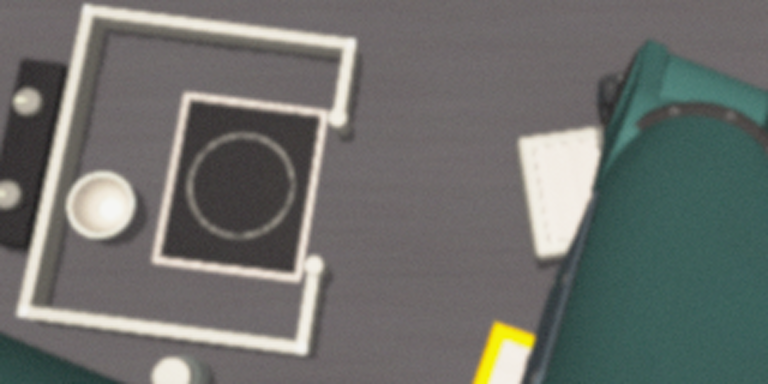

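View pics/d1.png

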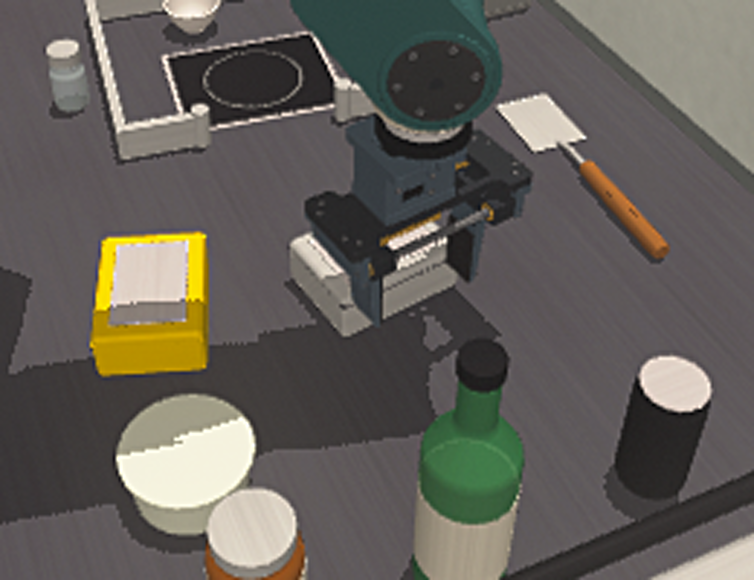

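```bash
cat >> h.py <<'E'
def toW(q):
    c,s=np.cos(W[2]),np.sin(W[2]);return np.array([W[0]+c*q[0]-s*q[1],W[1]+s*q[0]+c*q[1],W[2]+q[2]])
def toPl(X):
    c,s=np.cos(W[2]),np.sin(W[2]);d=np.array(X[:2])-W[:2];return np.array([c*d[0]+s*d[1],-s*d[0]+c*d[1],X[2]-W[2]])
OFF=-65.2
def push(q,v=40):
    import workcell as w
    X=toW(q);r=w.servo_line(off(X,OFF,10),rot=R(X[2]),max_speed=v,guard=35)
    print(np.round(q,2),np.round(w.get_ft_force(),1),round(float(w.get_ft_torque()[2]),2),round(w.get_clock(),2),r)
    return r
E
python3 - <<'E'
from workcell import *
from h import *
q=toPl(P0);th=q[2];s=70
poses=[]
a=q+[-s*np.sin(th),s*np.cos(th),0];poses.append(a)
Rr=a[0]/(1-np.cos(th))
for t in np.linspace(th,0,6)[1:]:
    poses.append(np.array([Rr*(1-np.cos(t)),a[1]+Rr*(np.sin(th)-np.sin(t)),t]))
for p in poses:
    if push(p): break
snap(2)
E
python3 - <<'E'
import cv2
a=cv2.imread("pics/top2.png");b=cv2.imread("pics/side2.png")
cv2.imwrite("pics/c2.png",cv2.resize(a[150:270,220:380],None,fx=4.9,fy=4.9,interpolation=2))
cv2.imwrite("pics/d2.png",cv2.resize(b[120:280,210:390],None,fx=3.7,fy=3.7,interpolation=2))
E
```

```text
[ 1.3200e+01 -2.9079e+02  2.8000e-01] [ 1.2 -2.6 -1.4] 0.03 7.85 False
[ 8.4700e+00 -2.7244e+02  2.2000e-01] [-0.1 -0.4  0.3] -0.04 8.48 False
[ 4.7700e+00 -2.5385e+02  1.7000e-01] [ 0.3 -0.2 -0.3] 0.02 9.12 False
[ 2.1200e+00 -2.3508e+02  1.1000e-01] [ 0.   0.5 -0.6] 0.01 9.75 False
[ 5.300e-01 -2.162e+02  6.000e-02] [-0.6  0.2 -0.4] 0.02 10.38 False
[   0.   -197.25    0.  ] [0.4 0.  1.1] -0.0 11.02 False
```

View pics/c2.png

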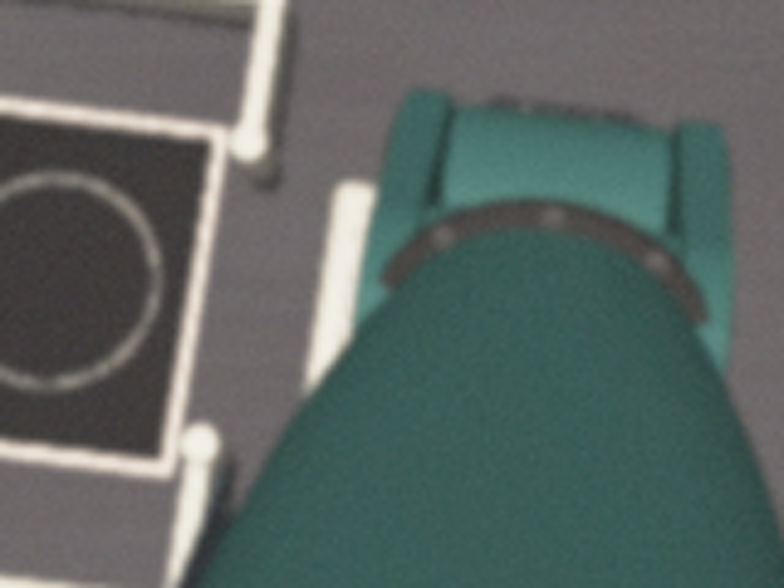

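View pics/d2.png

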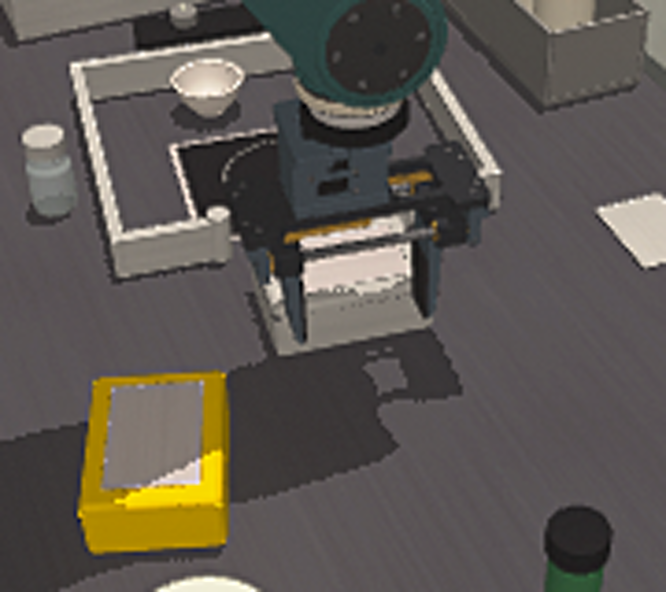

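```bash
python3 - <<'E'
from workcell import *
from h import *
X=toW([0,-197.25,0])
servo_line(off(X,OFF-170,10),max_speed=150)
snap(3);print(get_clock())
a=cv2.imread("pics/top3.png");b=cv2.imread("pics/side3.png")
cv2.imwrite("pics/c3.png",cv2.resize(a[160:260,220:360],None,fx=5.6,fy=5.6,interpolation=2))
cv2.imwrite("pics/d3.png",cv2.resize(b[130:260,220:380],None,fx=4.5,fy=4.5,interpolation=2))
E
```

```text
12.5
```

View pics/c3.png

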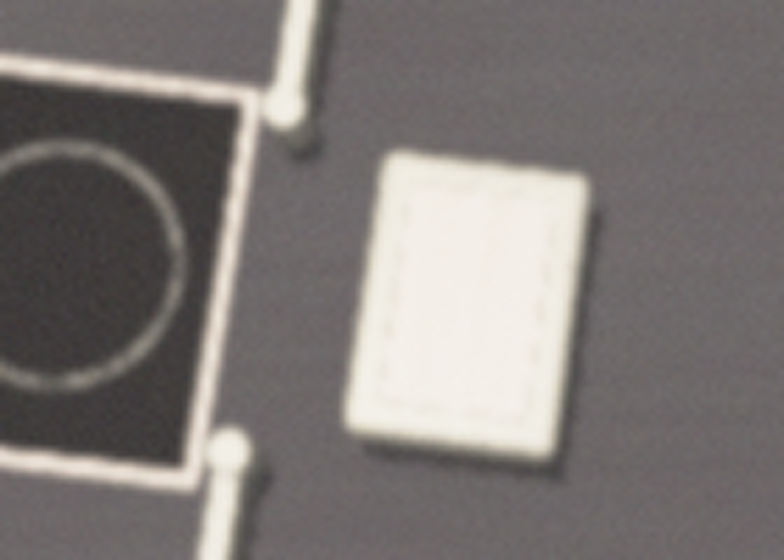

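View pics/d3.png

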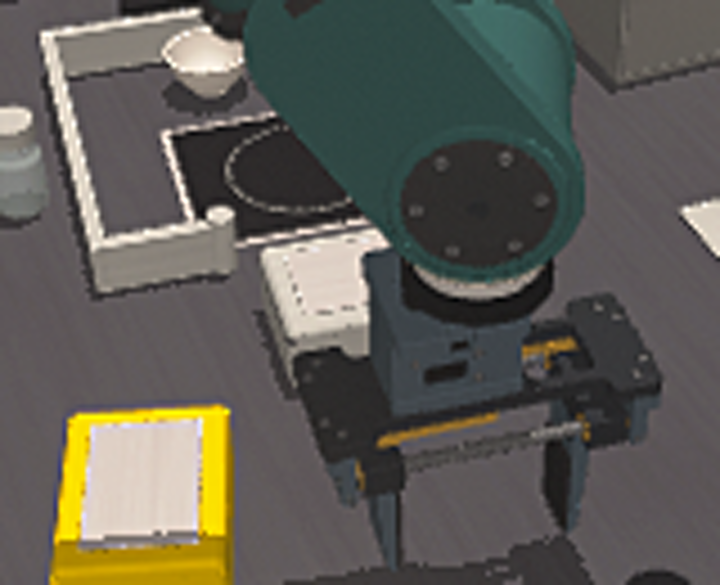

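```bash
python3 - <<'E'
from h import *
f=pickle.load(open("pics/top3.pkl","rb"))
pv=unc([(386,152),(590,175),(552,458),(345,433)],5.6,[220,160])
P,e=fit(f,PANT,pv,[530,30,-.12]);print("eye",P,e,toPl(P))
im=f["pixels"].mean(2).astype(np.float32)[160:260,220:360]
S=8;b=cv2.resize(im,None,fx=S,fy=S,interpolation=cv2.INTER_CUBIC)
print(np.median(im),im.max())
m=(b>165).astype(np.uint8)
cs=[c for c in cv2.findContours(m,0,1)[0]]
c=[c for c in cs if abs(c[:,0,0].mean()-83*S)<8*S and cv2.contourArea(c)>20000][0]
r=cv2.minAreaRect(c);bx=cv2.boxPoints(r);print(r)
cen=unc(bx,S,[220,160])
tgt=proj(f,place(PANT,P))
o=[int(np.argmin(np.hypot(*(cen-t).T))) for t in tgt];P2,e=fit(f,PANT,cen[o],P);print("rect",P2,e,toPl(P2))
posts=unc([(287,107),(230,450)],5.6,[220,160])
g,e=fit(f,[(80,-100,46),(-80,-100,46)],posts,W);print("gap-based",g,e, "model posts resid",proj(f,place([(80,-100,46),(-80,-100,46)],W))-posts)
E
```

```text
eye [ 5.25397835e+02  2.72547638e+01 -1.20607973e-01] 0.737880879987415 [-4.91654056e-01 -1.97082041e+02  5.89202713e-03]
106.666664 239.66667
((664.6195068359375, 432.5002746582031), (303.7557678222656, 406.2144470214844), 7.71422815322876)
rect [ 5.26242627e+02  2.86798724e+01 -1.23773412e-01] 0.4344961095318354 [ 1.66591879e-01 -1.95561738e+02  2.72658777e-03]
gap-based [ 5.50999341e+02  2.21375247e+02 -1.31816699e-01] 0.24694896452470516 model posts resid [[-0.6168203  -0.37612054]
 [-0.36389007  0.14154153]]
```

```bash
python3 - <<'E'
from workcell import *
from h import *
X=toW([0,-197.25,0])
servo_line(off(X,OFF-6,10),rot=R(X[2]),max_speed=120)
for y in(-185,-150,-110,-70,-30,0):
    if push([0,y,0],40): break
print(get_eef_pos())
snap(4)
a=cv2.imread("pics/top4.png");b=cv2.imread("pics/side4.png")
cv2.imwrite("pics/c4.png",cv2.resize(np.hstack([a[110:290,120:320],b[90:270,200:400]]),None,fx=2,fy=2,interpolation=2))
E
```

```text
[   0 -185    0] [ 0.1 -0.4 -0.2] 0.02 14.62 False
[   0 -150    0] [-0.9 -0.4  0.7] 0.02 15.65 False
[   0 -110    0] [ 0.3 -0.2  0.6] 0.03 16.8 False
[  0 -70   0] [1.1 0.7 0.8] -0.02 17.95 False
[  0 -30   0] [ 0.1 -0.4  0.9] 0.02 19.1 False
[0 0 0] [0.1 0.1 0.3] 0.03 20.0 False
[542.63576948 158.17679808  10.04015684]
```

View pics/c4.png

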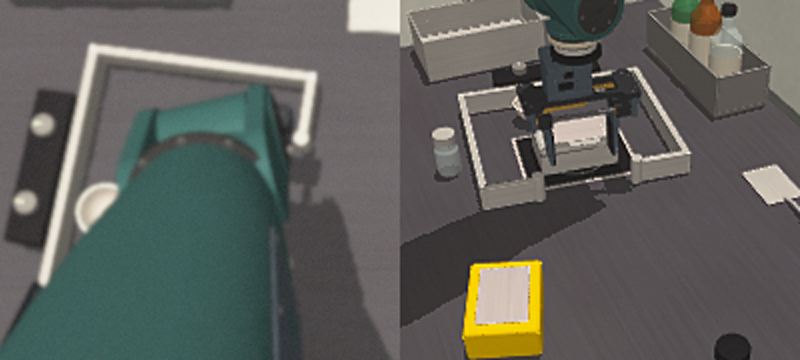

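Through the opening without any force rise. I'll back out straight between the posts, raise, and check.

```bash
python3 - <<'E'
from workcell import *
from h import *
X=toW([0,0,0])
servo_line(off(X,OFF-110,10),max_speed=100)
servo_line(off(X,OFF-110,180),max_speed=150)
servo_line(off(X,OFF-220,180),max_speed=150)
print(get_clock(),get_ft_force());snap(5)
a=cv2.imread("pics/top5.png");b=cv2.imread("pics/side5.png")
cv2.imwrite("pics/c5.png",cv2.resize(a[125:280,130:285],None,fx=3.8,fy=3.8,interpolation=2))
cv2.imwrite("pics/d5.png",cv2.resize(b,None,fx=1.2,fy=1.2))
E
```

```text
23.5167 [-0.16640588  0.52545818  0.61492263]
```

View pics/c5.png

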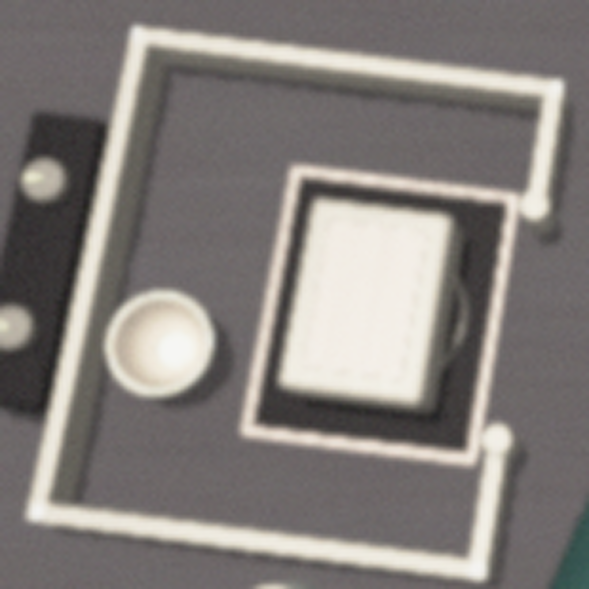

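View pics/d5.png

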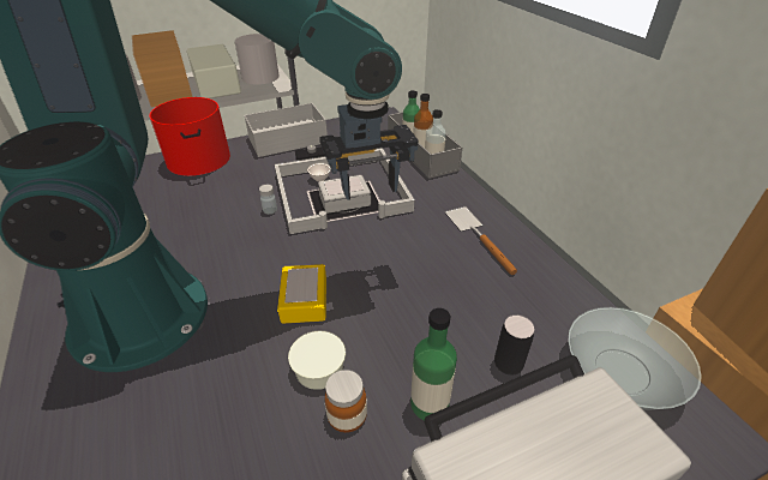

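```bash
python3 - <<'E'
from workcell import *
from h import *
f=pickle.load(open("pics/top5.pkl","rb"))
P,e=fit(f,PANT,unc([(311,198),(457,213),(424,405),(279,388)],3.8,[130,125]),W);q=toPl(P)
print(q,e,toPl([0,0,0])*0, (place([(x,y,0) for x,y,z in PANT],q)[:,:2]).round(1).tolist())
if abs(q[0])<18 and abs(q[1])<18: hand_in();print("handed in",get_clock())
E
```

```text
[-0.27063521 -1.34811934  0.01343148] 0.7088885237507156 [-0. -0.  0.] [[64.1, 47.5], [65.4, -48.5], [-64.6, -50.2], [-65.9, 45.8]]
the job is handed in; nothing more can be done
the job is handed in; nothing more can be done
```

The whole pan is on the black warming plate, and I handed the job in at about 24 s of the 58 s allowed. I pushed it with both open fingers flat against its back long side: straight first, then a gentle arc to line it up, then straight between the posts.

- **Before the opening:** a camera check put the pan within about 0.5 mm of the opening's centre line and 0.006 rad of straight. The opening leaves only 5 mm on each side.
- **Force:** the readings after each push step stayed under about 3 N, and the 35 N force guard never tripped.
- **Final position:** the last picture puts the pan's centre at about (-0.3, -1.3) mm in the plate's frame, turned 0.013 rad. Its corners are at least 24 mm inside the edge of the black plate.
- **Everything else:** in the last pictures the bowl, shaker, yellow look-alike and other items look unmoved by eye. The arm had backed out and risen clear of everything.

No check failed. The two measurements of the pan before the opening differed by about 1.5 mm along the push direction and 0.7 mm sideways.

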